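# Close a sample cassette in the hand press

### The job

Slide the carrier along its channel, without lifting it out, until the ring mark on the cassette cover sits centred under the foot of the press plunger. Then push the plunger's black knob down until the cover snaps home flush between its clips (the force rises, then suddenly drops), and keep pressing the seated cover firmly with the plunger: finish while still holding it down. Leave everything else on the table where it is.

Things in the scene. Friction and masses are not known exactly. Their poses are not given: they have to be found in the camera images.
- press: the grey bench press, fixed to the table. Origin on the table surface right below the plunger; y along the channel in which the carrier slides, x across it, z up. Base plate 190 x 440 mm, 12 mm thick, from y = -120 to +320 mm; 24 mm high fences, 103 mm apart. Two 16 mm posts at x = +-80 mm carry a bridge, 190 mm (x) by 40 mm (y), 125 to 155 mm above the table.
- plunger (a joint): the plunger, a 16 mm steel rod with a round flat foot below (36 mm diameter, underside 90 mm above the table when up) and a black knob on top. The value is how far it is pushed straight down, in m: 0 up (a spring returns it), 0.045 lowest. The spring takes about 1 N to start, 3 N at 0.036. It meets the unsnapped, aligned cover at about 0.024; the cover is home at about 0.036.
- plunger_tip (a point): the centre of the flat underside of the plunger's foot, on its axis
- plunger_top (a point): centre of the flat top of the plunger's black knob (44 mm diameter, 16 mm thick), 215 mm above the table when up; push down here
- carrier_knob (a point): half-way up the carrier's upright steel knob (20 mm diameter, 52 mm tall), to be grasped. The carrier is a loose aluminium plate, 100 x 245 x 14 mm, 0.3 to 0.6 kg, in the channel with 1.5 mm play on either side. Axes as the press; the cover is 150 mm to the -y side of the knob, the plate ends 40 mm to its +y side. It starts pulled out to the +y side and must go towards -y.
- cover_mark (a point): centre of the ring mark (36 mm across, as the foot) on top of the cover to be pressed home, a white plastic plate 56 (x) x 50 (y) x 8 mm with rounded long edges. It lies loose on the two spring clips of the white cassette on the carrier, this point 14 mm above the knob's mid point; when home it lies 2 mm above the knob's mid point.
- cover: the same cover; origin at the centre of its underside, z up. Pushed through the clips with about 11 N (14 N with the plunger's spring) it snaps down by 12 mm onto the cassette's ledge and the clips close over its edges.
- spare_cover: a second, spare cover lying on the table next to the press; leave it
- pipette: a hand pipette, 18 mm wide, 215 mm long, lying on the table on the robot's side of the press; leave it
- slide_box: a small cardboard box for glass slides, 78 x 30 x 28 mm, on the table beyond the press; leave it
- vial: an amber glass vial, 26 mm diameter, 50 mm tall, on the table beyond the press; leave it
- reagent: an amber reagent bottle, 60 mm diameter, 130 mm tall, standing to the right; leave it
- bowl: a steel bowl, 130 mm across, 45 mm tall, standing to the left; leave it
Mind the look-alikes: they are no part of the job. What is shaped like the cover but orange or red is not meant.

How it is judged:
By the outcome, as a careful person would: the job done as asked, in the order asked, and still so for the second after the job is handed in, while the arm keeps its last pose, push and grip.
It also fails if it takes over 56 s, if anything falls off the work surface, if the arm or the gripper's body presses on something with over 40 N, if the wrist force passes 120 N, or if a joint passes its speed limit or range.

### The arm

A 6-joint arm with a two-finger parallel gripper is mounted at the origin on the work surface. World frame = base frame: x ahead of the robot, y to its left, z up, the work surface at z = 0. Lengths are in mm, angles in degrees, forces in N, time in s.
With the tool pointing down it reaches from about 350 to 850 mm from the base axis. Payload 8.1 kg.
Tool frame: the origin (TCP) lies midway between the tips of the shut fingers; the grasp point (between the pads) lies 19 mm behind it; z points along the fingers, y is the line along which they close (so a half turn about z gives the same grasp; the last joint's range is limited). The gripper opens to 85 mm and grips with 20 to 120 N. Pads are 22 mm wide; open, the fingers measure 114 mm over their backs; the gripper's body (76 mm by 85 mm) begins 54 mm behind the grasp point. The pads swing forward as they close: fully open they stand 13 mm farther back than shut.
Start: joints at [-72.502, 7.471, 85.268, -0, 87.261, -4.893], TCP at [228.577, -554.759, 206.492] pointing down, gripper open.
Joint ranges: [-169.43, 169.43], [-51.17, 129.36], [1.28, 143.12], [-76.62, 256.62], [0, 156.53], [-152.29, 152.29]. Speed limits (degrees/s): [136.94, 136.94, 159.86, 180, 180, 180].

### API

Orientations are given as [roll, pitch, yaw] about the fixed x, y, z axes, in that order (R = Rz(yaw) Ry(pitch) Rx(roll)).
In Python, from bench import r gives the robot as it stands. The module is installed in compiled form; this text tells all that it offers.
- The arm moves only by the tool jog_arm, never from a script. Its argument "rows" is a list of rows, each a list of 2 entries, a list of its own where there are three numbers: the shift along the tool's x, y, z in mm, then the turn, a rotation vector about the tool's x, y, z in rad. A call has 1 to 10 rows; each row is the pose to reach, as a shift and turn from the pose commanded when the call began, along the tool's axes at that moment; what a row does not reach only later rows make up. A row lasts 1/10 s, in which the tool goes at most 50 mm and 8.59 degrees, less where a joint would pass 70% of its speed; a pose out of reach is approached as far as the arm can. A call with a gripper value outside its range is refused whole. "grip" is the finger opening in mm, from 0 to 85.4, set as the call begins (left out, the last holds). The fingers move at their own pace and stop on an object; "force" is the grip in N (left out, the last holds). Time passes only in rows, so rows that repeat a pose let the fingers close. It gives the time, the measured TCP pose, the force, the opening and the grip force at its end, in the units of the state.
- r.sense(): the state, without advancing time (a new reading comes with each control period).
- r.snapshot(name): name is "scene" or "side" or "wrist"; returns (picture, depth): 384x512x3 uint8, blue, green, red; 384x512 float32, mm along the optical axis (not along the pixel's ray), 0 where there is no reading.
- r.camera_params(name): a dict with "fx", "fy", "cx", "cy" (pixels), "pose" (4x4, takes a point from camera to world coordinates); the wrist camera has in their place "tool_from_camera" (4x4, takes a point from camera to tool coordinates, whose origin is the TCP and whose axes are the flange's). Camera axes: x right, y down, z forward; pixel columns grow to the right and rows downward; lengths in mm; the calibration is good to about 2 mm. A picture is of the moment at which its call begins: read the wrist's pose just before it. camera_params takes no time and is no camera call.
- r.hand_in(): hands the job in; it is judged then, once.
The state is a dict: "time": time; "joint_pos": joint angles; "qd": joint speeds; "joint_efforts": joint torques, N m; "tool_pos": TCP position; "tcp_rot": TCP orientation; "ft_force": force on the tool from outside, world axes, zero at the start; "wrist_torque": the same for the moment, N m; "finger_gap": finger opening in mm; "grip_force": force on a finger pad.
Only numpy, scipy, OpenCV 4.12 (cv2) and the standard library are available. Lean on these libraries where they do the work, as an engineer would, in place of code of your own. Each camera call takes 0.05 s, during which the arm holds its last target. There are 200 camera calls.

## Working session

There is one attempt and no reset: what is moved stays moved. The work goes in short steps, Python scripts to look and compute and a tool call to move; the robot and the scene stay as the last step left them, time stands still between calls to the robot, and variables do not carry over. Pictures are saved under pics/ and viewed, at most 10 in all, crops included, and the job is handed in when it is done.

Besides the shell and the picture viewer there is one more tool, called after "Request:" as name(argument=value, ...) on one line, values as JSON. jog_arm: Moves the arm, as the interface text tells. Its arguments: {"type":"object","properties":{"rows":{"type":"array"},"grip":{"type":"number"},"force":{"type":"number"}},"required":["rows"]}

```bash
mkdir -p pics; cat > h.py <<'E'
import numpy as np,cv2
from bench import r
def ray(c,u,v):
    d=np.array([(u-c['cx'])/c['fx'],(v-c['cy'])/c['fy'],1.0]);return c['pose'][:3,3],c['pose'][:3,:3]@d
def onz(c,u,v,z):
    o,d=ray(c,u,v);return o+d*(z-o[2])/d[2]
def dep(c,D,u,v):
    o,d=ray(c,u,v);return o+d*D[int(v),int(u)]
E
python3 - <<'E'
from h import *
for n in ("scene","side"):
    p,d=r.snapshot(n);cv2.imwrite(f'pics/{n}.png',p);np.savez(f'pics/{n}.npz',p=p,d=d)
    c=r.camera_params(n);c={k:np.array(v) for k,v in c.items()};np.savez(f'pics/{n}_c.npz',**c);print(n,c)
a=[cv2.imread(f'pics/{n}.png') for n in("scene","side")]
cv2.imwrite('pics/both.png',cv2.resize(np.vstack(a),None,fx=.78,fy=.78)) 
print(r.sense())
E
```

```text
scene {'fx': array(392.6445114), 'fy': array(392.6445114), 'cx': array(259.10901928), 'cy': array(194.25442593), 'pose': array([[-1.96120483e-01,  7.30148648e-01, -6.54537782e-01,
         1.33544302e+03],
       [ 9.80445811e-01,  1.34978575e-01, -1.43201942e-01,
         1.58640071e+02],
       [-1.62101278e-02, -6.69823661e-01, -7.42343246e-01,
         1.02548387e+03],
       [ 0.00000000e+00,  0.00000000e+00,  0.00000000e+00,
         1.00000000e+00]])}
side {'fx': array(370.35737569), 'fy': array(370.35737569), 'cx': array(252.8256666), 'cy': array(189.44239801), 'pose': array([[ 9.80740158e-01, -1.24590989e-01,  1.50418841e-01,
         3.69180610e+02],
       [-1.94215403e-01, -5.40397685e-01,  8.18688414e-01,
        -9.87774981e+02],
       [-2.07152058e-02, -8.32134260e-01, -5.54187200e-01,
         8.23635780e+02],
       [ 0.00000000e+00,  0.00000000e+00,  0.00000000e+00,
         1.00000000e+00]])}
{'time': 0.1, 'joint_pos': array([-7.25014046e+01,  7.51155748e+00,  8.53239561e+01, -4.93853937e-04,
        8.72628959e+01, -4.89359902e+00]), 'qd': array([-0.04549061, -0.05353532, -0.11708504, -0.01790955,  0.06011639,
       -0.00835961]), 'joint_efforts': array([ 8.11896898e-04, -5.70953822e+01, -5.01940155e+01, -1.33461290e-04,
        8.22821312e-03, -9.40334701e-06]), 'tool_pos': array([ 228.41217783, -554.22463559,  205.53250491]), 'tcp_rot': array([-1.79901907e+02, -7.90342768e-03,  2.23922116e+01]), 'ft_force': array([-0.41553648, -0.80528832, -0.05211915]), 'wrist_torque': array([-0.02155007, -0.00899537, -0.00745967]), 'grip_force': 0.0, 'finger_gap': 85.37655367837277}
```

View pics/scene.png

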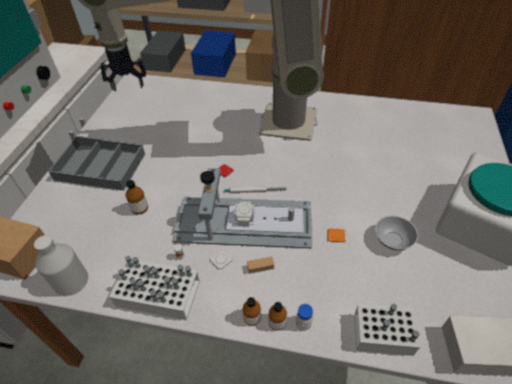

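View pics/side.png

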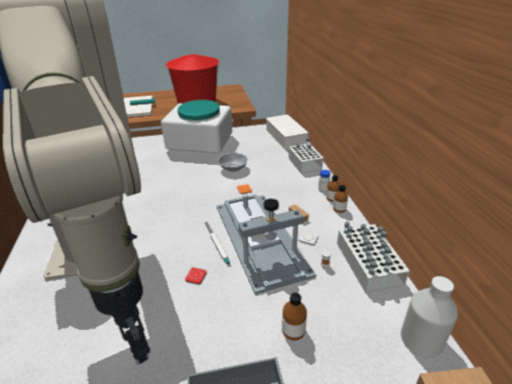

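The scene view shows the press with the black knob at (208,178), the white cassette at (244,211) and the steel carrier knob at (291,214). The look-alikes are red at (226,170), orange at (336,235) and the white spare on the table at (221,261). The side view shows the black knob at (271,205). Next I'll enlarge both views.

```bash
python3 - <<'E'
from h import *
a=cv2.imread('pics/scene.png')[150:260,165:325];b=cv2.imread('pics/side.png')[185:300,205:325]
cv2.imwrite('pics/c1.png',cv2.resize(a,None,fx=5,fy=5,interpolation=cv2.INTER_CUBIC))
for n,(x0,x1,y0,y1) in {'scene':(195,222,165,190),'side':(258,285,195,222)}.items():
    z=np.load(f'pics/{n}.npz');c=dict(np.load(f'pics/{n}_c.npz'))
    m=np.zeros((384,512),np.uint8);m[y0:y1,x0:x1]=(z['p'][y0:y1,x0:x1].max(2)<60)
    k=np.argwhere(m);print(n,k.mean(0)[::-1],k.min(0),k.max(0),len(k))
    u,v=k.mean(0)[::-1];print(onz(c,u,v,207))
z=np.load('pics/scene.npz');c=dict(np.load('pics/scene_c.npz'));D=z['d']
# base plate points: depth -> z near 12, near the press
U,V=np.meshgrid(np.arange(165,325),np.arange(190,250))
P=np.array([dep(c,D,u,v) for u,v in zip(U.ravel(),V.ravel())])
m=(P[:,2]>6)&(P[:,2]<45);Q=P[m][:,:2].astype(np.float32)
print(cv2.minAreaRect(Q),np.percentile(Q,[1,99],axis=0))
m=(P[:,2]>60)&(P[:,2]<85);q=P[m];print(len(q));k=q[:,1]>np.median(Q[:,1])
uv=np.c_[U.ravel(),V.ravel()][m];s=(uv[:,0]>280)
print('knob',uv[s].mean(0),q[s].mean(0),'cover',uv[~s].mean(0),q[~s].mean(0))
print(onz(c,291,209,78))
E
```

```text
scene [207.29078014 177.35460993] [171 201] [184 213] 141
[ 575.97456754 -161.68176344  207.        ]
side [270.63565891 204.66666667] [200 264] [210 277] 129
[ 570.53727348 -164.25312999  207.        ]
((551.709228515625, -65.87620544433594), (264.56524658203125, 456.85272216796875), 15.196870803833008) [[ 437.82006592 -277.20695679]
 [ 673.88621094  154.85981567]]
323
knob [291.46511628 210.58139535] [544.3170296   88.46912004  72.27064136] cover [240.31785714 212.03571429] [573.60666846 -69.89669919  65.39858013]
[542.95537337  86.54481354  78.        ]
```

View pics/c1.png

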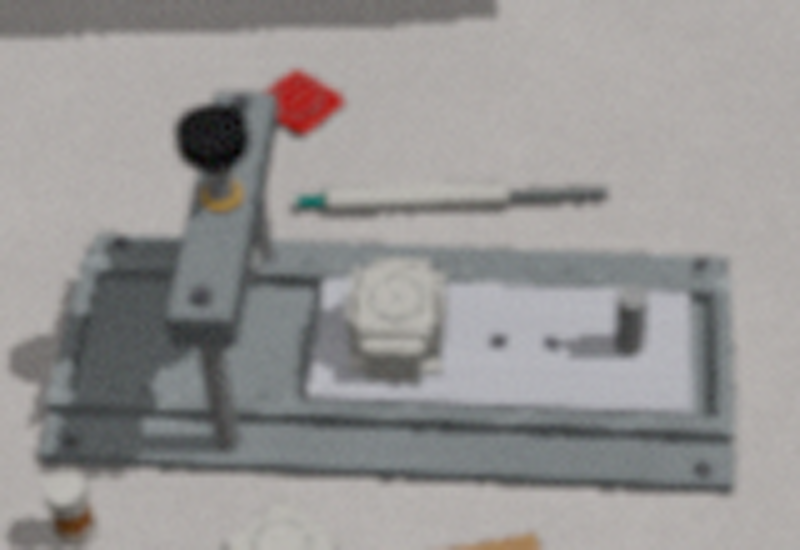

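The crop shows the white cover with its ring mark on the cassette at crop (393,297), which is (243.6,209.4) in the full picture. The carrier knob top is at crop (631,293), or (291.2,208.6). The white one on the cassette is the one meant. The red and orange covers and the white spare lie on the table.

```bash
python3 - <<'E'
from h import *
c=dict(np.load('pics/scene_c.npz'))
f=lambda x,y,z:onz(c,165+x/5,150+y/5,z)
m=f(393,297,66);k=f(631,293,78);print('mark',m,'knob',k,k-m,np.linalg.norm((k-m)[:2]))
a=f(40,460,24);b=f(732,486,24);print(a,b,np.degrees(np.arctan2(-(b-a)[0],(b-a)[1])))
a=f(110,238,24);b=f(725,260,24);print(a,b,np.degrees(np.arctan2(-(b-a)[0],(b-a)[1])))
print(np.degrees(np.arctan2(-(k-m)[0],(k-m)[1])))
w=r.camera_params('wrist');print(w)
E
```

```text
mark [562.1120137  -62.27578235  66.        ] knob [541.21917782  86.92793762  78.        ] [-20.89283589 149.20371997  12.        ] 150.65941937229618
[ 697.19340261 -258.6928826    24.        ] [637.01451795 165.32358245  24.        ] 8.077801918775418
[ 512.42687182 -274.32163013   24.        ] [455.70359955 140.84463907  24.        ] 7.780027122951687
7.97123557313894
{'fx': 309.12081379298917, 'fy': 309.12081379298917, 'cx': 257.47953788168763, 'cy': 191.5519074852152, 'tool_from_camera': array([[ 2.52579511e-04, -9.47293732e-01, -3.20366231e-01,
         8.23125963e+01],
       [ 9.99999968e-01,  2.33997455e-04,  9.64994973e-05,
         1.89757804e-01],
       [-1.64484861e-05, -3.20366245e-01,  9.47293761e-01,
        -1.68232026e+02],
       [ 0.00000000e+00,  0.00000000e+00,  0.00000000e+00,
         1.00000000e+00]])}
```

Request:
jog_arm(rows=[[[533,-474,20],[0,0,0.252]],[[533,-474,20],[0,0,0.252]],[[533,-474,20],[0,0,0.252]],[[533,-474,20],[0,0,0.252]],[[533,-474,20],[0,0,0.252]],[[533,-474,20],[0,0,0.252]],[[533,-474,20],[0,0,0.252]],[[533,-474,20],[0,0,0.252]],[[533,-474,20],[0,0,0.252]],[[533,-474,20],[0,0,0.252]]], grip=60)

```text
time: 1.1
tool_pos: [447.7, -103.4, 192.3]
tcp_rot: [180.0, -0.0, 7.9]
ft_force: [1.5, -0.3, 0.2]
finger_gap: 59.5
grip_force: 0.0
```

Request:
jog_arm(rows=[[[116,-172,40],[0,0,0]],[[116,-172,40],[0,0,0]],[[116,-172,40],[0,0,0]],[[116,-172,40],[0,0,0]],[[116,-172,40],[0,0,0]],[[116,-172,40],[0,0,0]],[[116,-172,40],[0,0,0]],[[116,-172,40],[0,0,0]]])

```text
time: 1.9
tool_pos: [538.3, 79.6, 152.9]
tcp_rot: [180.0, -0.0, 7.9]
ft_force: [0.2, 0.2, 0.3]
finger_gap: 59.9
grip_force: 0.0
```

```bash
cat >> h.py <<'E'
from scipy.spatial.transform import Rotation as Ro
def wrist():
    s=r.sense();p,d=r.snapshot('wrist');c=dict(r.camera_params('wrist'))
    T=np.eye(4);T[:3,:3]=Ro.from_euler('xyz',s['tcp_rot'],degrees=True).as_matrix();T[:3,3]=s['tool_pos']
    c['pose']=T@c['tool_from_camera'];return s,p,d,c
E
python3 - <<'E'
from h import *
s,p,d,c=wrist();print(s['tool_pos'],s['tcp_rot']);cv2.imwrite('pics/w1.png',p);np.savez('pics/w1.npz',p=p,d=d,pose=c['pose'])
E
```

```text
[538.30393358  79.60048919 152.85537895] [ 1.79975925e+02 -1.62854698e-02  7.86662768e+00]
```

View pics/w1.png

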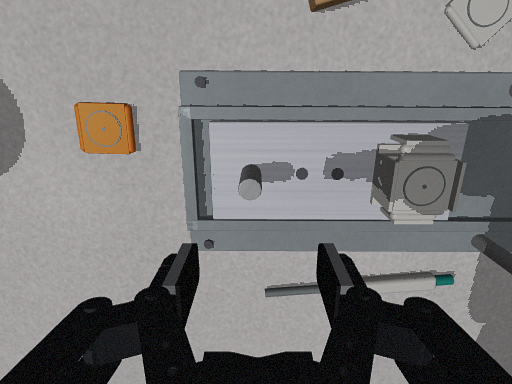

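The wrist view shows the knob top centre at (250,190) and the ring mark centre at (425,185). The fences run level in the image, so the yaw is right.

```bash
python3 - <<'E'
from h import *
z=np.load('pics/w1.npz');c=dict(r.camera_params('wrist'));c['pose']=z['pose']
k=onz(c,250,190,78);m=onz(c,425,185,66);s=r.sense()['tool_pos'];print(k,m,np.linalg.norm((k-m)[:2]))
R=c['pose'][:3,:3]@np.linalg.inv(c['tool_from_camera'][:3,:3]);print('tool shift',R.T@(k-s))
E
```

```text
[539.01597868  85.67006203  78.        ] [560.28131911 -63.96086518  66.        ] 151.13447350335085
tool shift [ 1.41213381 -6.03230948 75.01076653]
```

Request:
jog_arm(rows=[[[1.5,-6,20],[0,0,0]],[[1.5,-6,60],[0,0,0]],[[1.5,-6,95],[0,0,0]],[[1.5,-6,113],[0,0,0]],[[1.5,-6,116],[0,0,0]],[[1.5,-6,116],[0,0,0]]])

```text
time: 2.55
tool_pos: [539.1, 86.2, 36.8]
tcp_rot: [180.0, 0.0, 7.9]
ft_force: [1.1, 0.6, 0.6]
finger_gap: 59.9
grip_force: 0.0
```

Request:
jog_arm(rows=[[[0,0,0],[0,0,0]],[[0,0,0],[0,0,0]],[[0,0,0],[0,0,0]],[[0,0,0],[0,0,0]],[[0,0,0],[0,0,0]],[[0,0,0],[0,0,0]]], grip=10, force=40)

```text
time: 3.15
tool_pos: [540.4, 87.0, 38.3]
tcp_rot: [180.0, -0.1, 8.0]
ft_force: [-0.4, -1.0, 6.2]
finger_gap: 18.2
grip_force: 39.0
```

Request:
jog_arm(rows=[[[0,5,0],[0,0,0]],[[0,15,0],[0,0,0]],[[0,25,0],[0,0,0]],[[0,35,0],[0,0,0]],[[0,45,0],[0,0,0]],[[0,55,0],[0,0,0]],[[0,65,0],[0,0,0]],[[0,75,0],[0,0,0]],[[0,83,0],[0,0,0]],[[0,85,0],[0,0,0]]])

```text
time: 4.15
tool_pos: [552.3, 3.5, 38.3]
tcp_rot: [-179.9, -0.2, 7.9]
ft_force: [-1.2, 7.6, 5.8]
finger_gap: 18.1
grip_force: 39.2
```

```bash
python3 - <<'E'
from h import *
o=[]
for n,(x0,x1,y0,y1) in {'scene':(175,275,165,245),'side':(225,325,195,275)}.items():
    p,d=r.snapshot(n);np.savez(f'pics/{n}2.npz',p=p,d=d);o.append(cv2.resize(p[y0:y1,x0:x1],(400,320),interpolation=cv2.INTER_CUBIC))
s,p,d,c=wrist();np.savez('pics/w2.npz',p=p,d=d,pose=c['pose']);print(s['tool_pos'],s['ft_force'],s['finger_gap'])
cv2.imwrite('pics/c2.png',np.vstack([np.hstack(o),np.hstack([cv2.resize(p[60:250,260:],(400,280)),np.zeros((280,400,3),np.uint8)])]))
E
```

```text
[552.35192117   3.36476529  38.31140916] [-0.33440075  2.29668714  4.6706758 ] 18.197163470924945
```

View pics/c2.png

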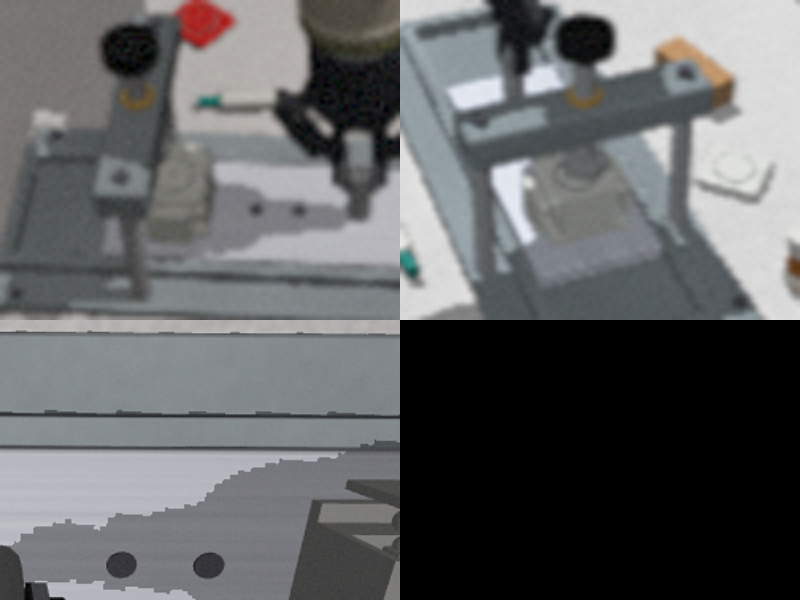

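The crop shows the cover about half under the bridge, with roughly 17 mm still to go.

Request:
jog_arm(rows=[[[0,4,0],[0,0,0]],[[0,9,0],[0,0,0]],[[0,13,0],[0,0,0]],[[0,16,0],[0,0,0]],[[0,17,0],[0,0,0]],[[0,17,0],[0,0,0]]])

```text
time: 4.9
tool_pos: [554.6, -12.9, 38.3]
tcp_rot: [-179.9, -0.2, 8.0]
ft_force: [-0.5, 4.9, 5.4]
finger_gap: 18.0
grip_force: 39.2
```

```bash
python3 - <<'E'
from h import *
o=[]
for n,(x0,x1,y0,y1) in {'scene':(190,240,170,245),'side':(240,310,205,285)}.items():
    p,d=r.snapshot(n);np.savez(f'pics/{n}3.npz',p=p,d=d);o.append(cv2.resize(p[y0:y1,x0:x1],None,fx=560/(y1-y0),fy=560/(y1-y0),interpolation=cv2.INTER_CUBIC)[:560])
cv2.imwrite('pics/c3.png',np.hstack([i[:559,:410 if k==0 else 490] for k,i in enumerate(o)])[:,:])
print(r.sense()['tool_pos'],[i.shape for i in o])
# plunger shaft/foot & posts by depth
for n in('scene','side'):
    c=dict(np.load(f'pics/{n}_c.npz'));D=np.load(f'pics/{n}3.npz')['d']
    x0,x1,y0,y1=(190,240,170,245) if n=='scene' else (235,315,190,285)
    U,V=np.meshgrid(np.arange(x0,x1),np.arange(y0,y1))
    P=np.array([dep(c,D,u,v) for u,v in zip(U.ravel(),V.ravel())])
    th=np.radians(7.95);e=np.array([-np.sin(th),np.cos(th)]);f=np.array([np.cos(th),np.sin(th)])
    A=np.c_[(P[:,:2]-[575.5,-162])@f,(P[:,:2]-[575.5,-162])@e,P[:,2]]
    for nm,a,b in(('knobtop',211,220),('bridgetop',151,159),('posts',40,115),('cover',62,70)):
        q=A[(A[:,2]>a)&(A[:,2]<b)&(abs(A[:,0])<110)&(abs(A[:,1])<60)]
        if nm=='posts':q=q[abs(abs(q[:,0])-80)<12]
        if len(q):print(n,nm,len(q),q.mean(0).round(1),np.percentile(q,[3,97],axis=0).round(1).tolist())
E
```

```text
[554.62092515 -12.86145915  38.29421588] [(560, 373, 3), (560, 490, 3)]
scene knobtop 116 [3.000e-01 1.000e-01 2.132e+02] [[-18.8, -18.8, 211.5], [20.1, 18.1, 214.9]]
scene bridgetop 381 [ 25.7   2.3 153.8] [[-80.0, -17.5, 151.2], [91.1, 18.8, 157.9]]
scene posts 91 [66.3  1.6 74.2] [[-79.2, -7.0, 41.8], [87.6, 7.9, 109.5]]
scene cover 98 [ 7.5 17.6 65. ] [[-24.7, 1.4, 62.2], [84.7, 31.3, 68.8]]
side knobtop 121 [ -6.4  -3.1 214.5] [[-25.0, -20.9, 212.3], [12.6, 17.5, 216.9]]
side bridgetop 542 [ -9.8  -4.7 154.7] [[-96.5, -21.1, 151.6], [80.7, 16.5, 157.7]]
side posts 154 [-10.5  -7.   78. ] [[-91.5, -10.4, 42.1], [79.0, -2.9, 111.7]]
side cover 220 [-8.2 -5.7 66. ] [[-83.7, -28.3, 62.5], [67.7, 24.5, 69.4]]
```

View pics/c3.png

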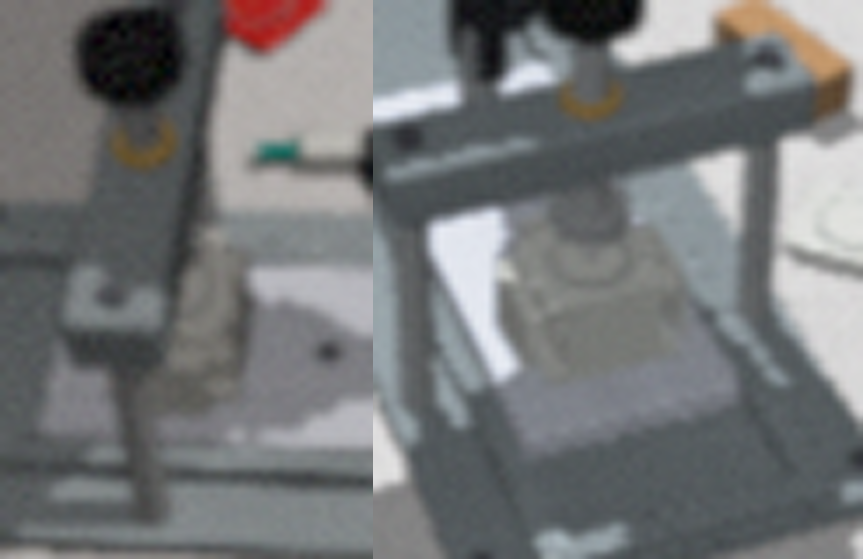

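The crops show the cover under the foot. In the side view the foot's lower rim is at about (271,239.6) and the ring's front arc at about (271,245.7). I'll compare the two within that one view.

```bash
python3 - <<'E'
from h import *
th=np.radians(7.95);e=np.array([-np.sin(th),np.cos(th)]);f=np.array([np.cos(th),np.sin(th)])
S=lambda P:(np.round((P[:2]-[575.5,-162])@f,1),np.round((P[:2]-[575.5,-162])@e,1))
c=dict(np.load('pics/side_c.npz'));z=np.load('pics/side3.npz');g=cv2.cvtColor(z['p'],6).astype(int)
print(g[228:264,268:275])
for v in(238,239,240,241):print('foot front',v,S(onz(c,271,v,90)),'ring',v+6,S(onz(c,271,v+6,66)))
for nm,i in(('start',''),('now','3')):
  for n in('scene','side'):
    c=dict(np.load(f'pics/{n}_c.npz'));D=np.load(f'pics/{n}{i}.npz')['d']
    x0,x1,y0,y1=(190,260,170,245) if n=='scene' else (235,300,190,285)
    U,V=np.meshgrid(np.arange(x0,x1),np.arange(y0,y1))
    P=np.array([dep(c,D,u,v) for u,v in zip(U.ravel(),V.ravel())])
    A=np.array([[*((p[:2]-[575.5,-162])@f,(p[:2]-[575.5,-162])@e),p[2]] for p in P])
    q=A[(A[:,2]>62)&(A[:,2]<69)&(abs(A[:,0])<45)&(A[:,1]>-40)&(A[:,1]<150)]
    print(nm,n,len(q),q.mean(0).round(1),np.percentile(q,[3,50,97],axis=0).round(1).tolist())
    q=A[(A[:,2]>84)&(A[:,2]<100)&(abs(A[:,0])<30)&(abs(A[:,1])<40)]
    if len(q):print(' foot',len(q),q.mean(0).round(1),np.percentile(q,[3,50,97],axis=0).round(1).tolist())
E
```

```text
[[ 80  76  78  76  75  73  76]
 [ 77  75  73  73  77  73  83]
 [ 76  76  78  73  80  84 101]
 [ 80  82  83  82  80  89 108]
 [ 90  89  94  91  86  85 101]
 [ 93  98  98  97  88  90  94]
 [ 98  97 100  98  91  90  96]
 [ 97 100  99  97  94  95  97]
 [103 102 104  98 101  99  96]
 [ 98 102  99 101 102  98  91]
 [ 97  97  96  94  92  93  91]
 [110 103 101 101 100 100 104]
 [127 120 117 114 117 122 126]
 [133 128 122 118 127 132 133]
 [133 131 127 124 130 132 133]
 [131 132 133 132 132 131 125]
 [124 128 126 128 125 126 118]
 [116 114 116 117 114 113 117]
 [131 127 126 124 126 126 126]
 [133 133 131 131 130 129 124]
 [130 126 124 121 122 120 122]
 [119 119 118 119 121 120 118]
 [115 116 119 122 121 119 121]
 [117 119 120 120 119 118 121]
 [119 119 118 120 117 120 119]
 [119 121 118 122 118 119 119]
 [119 117 119 120 120 118 119]
 [117 119 118 120 119 119 120]
 [118 117 118 118 119 119 121]
 [117 120 118 122 119 120 122]
 [120 123 121 123 124 122 127]
 [126 126 125 125 125 125 128]
 [128 130 129 126 126 123 125]
 [130 130 128 127 128 124 125]
 [132 132 130 128 126 127 125]
 [129 130 131 1
[... 445 characters left out ...]
  65. ] [[-24.2, 75.1, 62.4], [1.9, 103.1, 64.7], [25.5, 129.8, 68.5]]
 foot 11 [ 2.3 15.5 95.3] [[-6.2, 12.8, 89.2], [2.0, 15.6, 96.9], [10.8, 18.1, 99.0]]
start side 20 [ -2.6 129.   66. ] [[-23.6, 125.1, 63.2], [-2.2, 128.8, 66.2], [14.9, 133.9, 68.5]]
 foot 50 [-7.8 -8.  96.5] [[-22.1, -19.2, 90.3], [-9.7, -9.3, 97.1], [9.3, 6.9, 99.9]]
now scene 93 [ 3.6 25.6 64.8] [[-23.0, 7.7, 62.2], [5.0, 19.5, 64.6], [26.1, 139.2, 68.3]]
 foot 11 [ 1.6 15.3 94.4] [[-7.2, 12.8, 88.8], [1.2, 15.0, 94.3], [10.9, 17.7, 98.2]]
now side 200 [-8.4  0.3 65.8] [[-33.1, -28.4, 62.5], [-9.9, -5.0, 65.9], [21.5, 134.9, 68.8]]
 foot 57 [-6.1 -8.6 96.7] [[-21.5, -18.0, 90.5], [-6.4, -9.8, 98.1], [9.6, 7.0, 99.9]]
```

Request:
jog_arm(rows=[[[0,0.8,0],[0,0,0]],[[0,1.5,0],[0,0,0]],[[0,1.5,0],[0,0,0]],[[0,1.5,0],[0,0,0]],[[0,1.5,0],[0,0,0]]])

```text
time: 5.5
tool_pos: [554.8, -14.1, 38.3]
tcp_rot: [-179.9, -0.2, 8.0]
ft_force: [-0.3, 6.7, 5.6]
finger_gap: 18.1
grip_force: 39.2
```

```bash
python3 - <<'E'
from h import *
a=[]
for i in range(6):
    p,d=r.snapshot('side');a.append(cv2.cvtColor(p,6).astype(float))
g=np.mean(a,0)[228:258,269:274].mean(1);print(dict(zip(range(228,258),g.round(0))))
print(r.sense()['tool_pos'],r.sense()['ft_force'])
E
```

```text
{228: np.float64(76.0), 229: np.float64(76.0), 230: np.float64(78.0), 231: np.float64(84.0), 232: np.float64(91.0), 233: np.float64(92.0), 234: np.float64(95.0), 235: np.float64(98.0), 236: np.float64(100.0), 237: np.float64(100.0), 238: np.float64(95.0), 239: np.float64(101.0), 240: np.float64(120.0), 241: np.float64(124.0), 242: np.float64(128.0), 243: np.float64(131.0), 244: np.float64(128.0), 245: np.float64(116.0), 246: np.float64(121.0), 247: np.float64(128.0), 248: np.float64(126.0), 249: np.float64(120.0), 250: np.float64(119.0), 251: np.float64(120.0), 252: np.float64(119.0), 253: np.float64(119.0), 254: np.float64(120.0), 255: np.float64(119.0), 256: np.float64(119.0), 257: np.float64(119.0)}
[554.80582894 -14.11289579  38.28540864] [0.27535549 5.32398998 6.18000076]
```

Request:
jog_arm(rows=[[[0,0,0],[0,0,0]],[[0,0,0],[0,0,0]],[[0,0,0],[0,0,0]],[[0,0,0],[0,0,0]],[[0,0,0],[0,0,0]]], grip=60)

```text
time: 6.3
tool_pos: [553.3, -15.5, 36.4]
tcp_rot: [180.0, 0.0, 7.9]
ft_force: [0.2, 0.1, -0.9]
finger_gap: 60.0
grip_force: 0.0
```

Request:
jog_arm(rows=[[[0,0,-15],[0,0,0]],[[0,0,-50],[0,0,0]],[[0,0,-100],[0,0,0]],[[0,0,-150],[0,0,0]],[[0,0,-200],[0,0,0]],[[0,0,-212],[0,0,0]],[[0,0,-212],[0,0,0]]])

```text
time: 7.0
tool_pos: [555.4, -15.6, 253.3]
tcp_rot: [179.9, -0.4, 8.0]
ft_force: [0.3, 1.1, -0.2]
finger_gap: 59.5
grip_force: 0.0
```

```bash
python3 - <<'E'
from h import *
a=[]
for i in range(4):
    p,d=r.snapshot('side');a.append(cv2.cvtColor(p,6).astype(float))
g=np.mean(a,0)[236:250,269:274].mean(1);print(dict(zip(range(236,250),g.round(0))))
s,p,d,c=wrist();print(s['tool_pos']);cv2.imwrite('pics/w4.png',p)
print('top knob px est:')
T=np.linalg.inv(c['pose'])
for P in([575.5,-162,215],[554.8,-14,78],[575.5,-162.5,66]):
    q=T@np.array([*P,1]);print(q[0]/q[2]*c['fx']+c['cx'],q[1]/q[2]*c['fy']+c['cy'])
E
```

```text
{236: np.float64(98.0), 237: np.float64(97.0), 238: np.float64(93.0), 239: np.float64(106.0), 240: np.float64(137.0), 241: np.float64(145.0), 242: np.float64(137.0), 243: np.float64(131.0), 244: np.float64(124.0), 245: np.float64(114.0), 246: np.float64(119.0), 247: np.float64(125.0), 248: np.float64(122.0), 249: np.float64(117.0)}
[552.17905169 -15.22793669 246.04426652]
top knob px est:
471.70255305400286 208.16150708878433
256.6318284141438 161.94475044035272
387.1973097271608 159.60035658593998
```

View pics/w4.png

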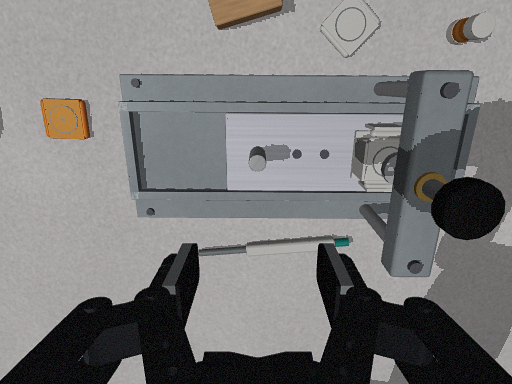

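The wrist view shows the knob's black disc with its right edge at 505 and centre at about (471,208), as predicted. The carrier knob is at (257,160) and the foot is over the cover near (390,165). I'll enlarge that area.

```bash
python3 - <<'E'
from h import *
s,p,d,c=wrist()
x0,y0=340,110
a=p[y0:y0+100,x0:x0+80];cv2.imwrite('pics/c5.png',cv2.resize(a,None,fx=6,fy=6,interpolation=cv2.INTER_CUBIC))
T=np.linalg.inv(c['pose'])
def px(P):
    q=T@np.array([*P,1]);return np.round([(q[0]/q[2]*c['fx']+c['cx']-x0)*6+3,(q[1]/q[2]*c['fy']+c['cy']-y0)*6+3])
th=np.radians(7.95);u=np.array([-np.sin(th),np.cos(th),0]);C=np.array([575.5,-162,0])
for z in(66,90):
    for o in(18,0,-18):print(z,o,px(C+[0,0,z]+o*u))
k=onz(c,257.5,159,78);print(s['tool_pos'],k,k-150*u)
E
```

```text
66 18 [190. 300.]
66 0 [284. 300.]
66 -18 [378. 300.]
90 18 [237. 330.]
90 0 [337. 330.]
90 -18 [438. 331.]
[552.16716101 -15.20698997 245.93486366] [558.21622337 -14.45859947  78.        ] [ 578.96255479 -163.01697093   78.        ]
```

View pics/c5.png

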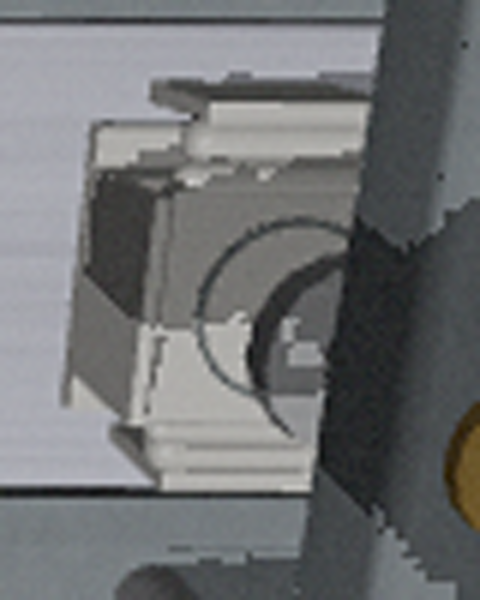

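The ring's left edge is at crop x=197 and the foot's at x=247. Against the predicted 190 and 237, they agree to within about 0.5 mm, so the mark is centred. Next I go above the plunger knob with the fingers shut.

Request:
jog_arm(rows=[[[1,40,0],[0,0,0]],[[1,80,0],[0,0,0]],[[1,120,0],[0,0,0]],[[1,145,0],[0,0,0]],[[1,149,0],[0,0,0]],[[1,149,0],[0,0,0]],[[1,149,0],[0,0,0]]], grip=0)

```text
time: 8.0
tool_pos: [574.7, -161.8, 247.7]
tcp_rot: [-179.9, 0.1, 8.0]
ft_force: [0.5, -0.0, 0.1]
finger_gap: -0.3
grip_force: 0.0
```

Request:
jog_arm(rows=[[[0,0,5],[0,0,0]],[[0,0,10],[0,0,0]],[[0,0,15],[0,0,0]],[[0,0,20],[0,0,0]],[[0,0,24],[0,0,0]],[[0,0,27],[0,0,0]],[[0,0,27],[0,0,0]]])

```text
time: 8.7
tool_pos: [574.8, -162.7, 220.8]
tcp_rot: [-180.0, 0.0, 8.0]
ft_force: [0.3, -0.0, 0.3]
finger_gap: -0.1
grip_force: 0.0
```

```bash
python3 - <<'E'
from h import *
o=[]
for n,(x0,x1,y0,y1) in {'scene':(180,240,140,240),'side':(240,310,180,280)}.items():
    p,d=r.snapshot(n);o.append(cv2.resize(p[y0:y1,x0:x1],None,fx=5.5,fy=5.5,interpolation=cv2.INTER_CUBIC))
cv2.imwrite('pics/c6.png',np.hstack(o));print(r.sense()['tool_pos'])
E
```

```text
[ 575.06482433 -162.83939971  221.54319524]
```

View pics/c6.png

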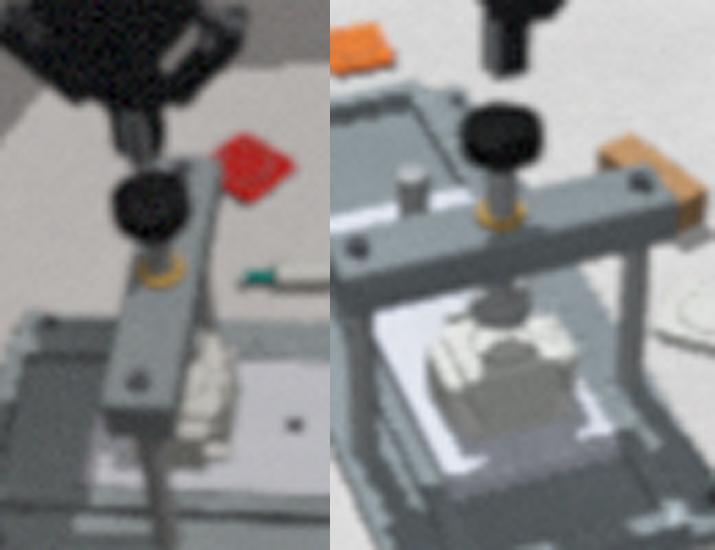

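The crops show the fingertips above the knob with a visible gap. I'll check that against the projection.

```bash
python3 - <<'E'
from h import *
for n,x0,y0 in(('scene',180,140),('side',240,180)):
    c=dict(np.load(f'pics/{n}_c.npz'));T=np.linalg.inv(c['pose'])
    for P in([575,-162.8,221.5],[575.5,-162,215],[575,-162.8,240]):
        q=T@np.array([*P,1]);print(n,P,((q[0]/q[2]*c['fx']+c['cx']-x0+.5)*5.5).round(),((q[1]/q[2]*c['fy']+c['cy']-y0+.5)*5.5).round())
E
```

```text
scene [575, -162.8, 221.5] 148.0 187.0
scene [575.5, -162, 215] 151.0 197.0
scene [575, -162.8, 240] 144.0 162.0
side [575, -162.8, 221.5] 179.0 113.0
side [575.5, -162, 215] 180.0 122.0
side [575, -162.8, 240] 180.0 83.0
```

Request:
jog_arm(rows=[[[0,0,2],[0,0,0]],[[0,0,4],[0,0,0]],[[0,0,6],[0,0,0]],[[0,0,8],[0,0,0]],[[0,0,10],[0,0,0]],[[0,0,12],[0,0,0]],[[0,0,12],[0,0,0]]])

```text
time: 9.5
tool_pos: [574.8, -162.7, 209.0]
tcp_rot: [-180.0, 0.0, 7.9]
ft_force: [0.0, -0.8, -1.1]
finger_gap: -0.1
grip_force: 0.0
```

Request:
jog_arm(rows=[[[0,0,2],[0,0,0]],[[0,0,4],[0,0,0]],[[0,0,6],[0,0,0]],[[0,0,8],[0,0,0]],[[0,0,10],[0,0,0]],[[0,0,10],[0,0,0]],[[0,0,10],[0,0,0]]])

```text
time: 10.2
tool_pos: [575.0, -162.8, 199.4]
tcp_rot: [-180.0, 0.0, 8.0]
ft_force: [-0.1, -0.0, 1.0]
finger_gap: -0.1
grip_force: 0.0
```

```bash
python3 - <<'E'
from h import *
o=[]
for n,(x0,x1,y0,y1) in {'scene':(180,240,140,240),'side':(240,310,180,280)}.items():
    p,d=r.snapshot(n);o.append(cv2.resize(p[y0:y1,x0:x1],None,fx=5.5,fy=5.5,interpolation=cv2.INTER_CUBIC))
cv2.imwrite('pics/c7.png',np.hstack(o))
for i in range(4):r.snapshot('side');s=r.sense();print(s['tool_pos'],s['ft_force'])
E
```

```text
[ 575.14333166 -162.82265216  199.6411811 ] [ 0.68290178 -0.97970439  0.63656895]
[ 575.12877366 -162.82932217  199.63311539] [-1.63875797  0.41599374 -0.28825118]
[ 575.10599885 -162.80492202  199.61515071] [-0.05452662 -0.03527429 -0.26702706]
[ 575.10348574 -162.79077647  199.59410627] [ 0.62479382 -0.27543595  0.21233114]
```

View pics/c7.png

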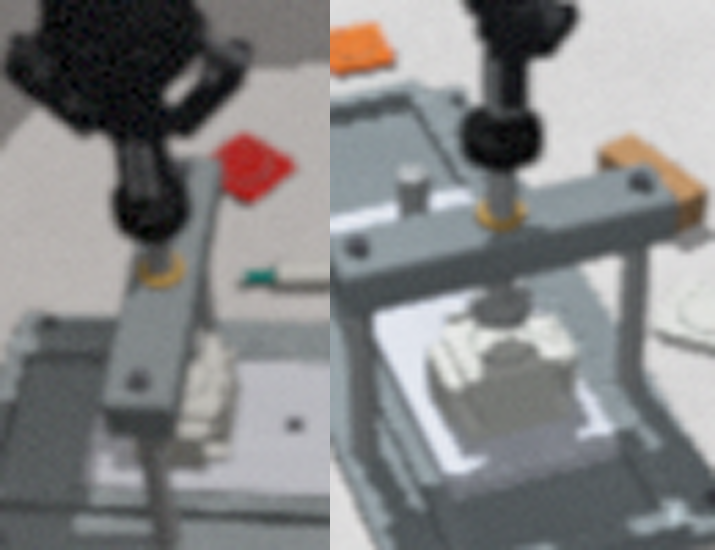

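The fingertips are now just on the knob top, within its disc (tip at about (140,195) in the scene crop, knob centre at about (151,200)). I'm starting the press.

Request:
jog_arm(rows=[[[0,-3,-2],[0,0,0]],[[0,-3,2],[0,0,0]],[[0,-3,4],[0,0,0]],[[0,-3,6],[0,0,0]],[[0,-3,8],[0,0,0]],[[0,-3,10],[0,0,0]],[[0,-3,12],[0,0,0]],[[0,-3,14],[0,0,0]],[[0,-3,16],[0,0,0]],[[0,-3,16],[0,0,0]]])

```text
time: 11.5
tool_pos: [574.5, -159.8, 183.2]
tcp_rot: [-180.0, 0.0, 8.0]
ft_force: [-0.1, 0.3, 1.0]
finger_gap: 0.0
grip_force: 0.6
```

Request:
jog_arm(rows=[[[0,0,1.5],[0,0,0]],[[0,0,3],[0,0,0]],[[0,0,4.5],[0,0,0]],[[0,0,6],[0,0,0]],[[0,0,7],[0,0,0]],[[0,0,7],[0,0,0]],[[0,0,7],[0,0,0]]])

```text
time: 12.2
tool_pos: [574.7, -159.8, 176.5]
tcp_rot: [180.0, -0.0, 8.0]
ft_force: [-0.1, -0.7, 1.3]
finger_gap: -0.2
grip_force: 0.8
```

Request:
jog_arm(rows=[[[0,0,1],[0,0,0]],[[0,0,2],[0,0,0]],[[0,0,3],[0,0,0]],[[0,0,3],[0,0,0]],[[0,0,3],[0,0,0]]])

```text
time: 12.7
tool_pos: [574.7, -159.8, 173.5]
tcp_rot: [180.0, -0.0, 8.0]
ft_force: [0.3, -1.1, 1.9]
finger_gap: 0.0
grip_force: 0.8
```

Request:
jog_arm(rows=[[[0,0,1],[0,0,0]],[[0,0,2],[0,0,0]],[[0,0,3],[0,0,0]],[[0,0,3],[0,0,0]]])

```text
time: 13.1
tool_pos: [574.7, -159.8, 170.4]
tcp_rot: [180.0, -0.0, 8.0]
ft_force: [1.0, 0.1, 1.8]
finger_gap: 0.1
grip_force: 0.9
```

Request:
jog_arm(rows=[[[0,0,1],[0,0,0]],[[0,0,2],[0,0,0]],[[0,0,2],[0,0,0]]])

```text
time: 13.4
tool_pos: [574.7, -159.8, 168.4]
tcp_rot: [180.0, -0.0, 8.0]
ft_force: [0.4, -0.8, 2.1]
finger_gap: -0.2
grip_force: 1.0
```

Request:
jog_arm(rows=[[[0,0,1],[0,0,0]],[[0,0,2],[0,0,0]],[[0,0,2],[0,0,0]]])

```text
time: 13.7
tool_pos: [574.7, -159.8, 166.4]
tcp_rot: [180.0, -0.0, 8.0]
ft_force: [1.7, -0.8, 2.3]
finger_gap: -0.1
grip_force: 1.0
```

Request:
jog_arm(rows=[[[0,0,1],[0,0,0]],[[0,0,2],[0,0,0]],[[0,0,2],[0,0,0]]])

```text
time: 14.0
tool_pos: [574.8, -159.9, 165.9]
tcp_rot: [180.0, -0.0, 8.0]
ft_force: [-2.9, 1.0, 10.6]
finger_gap: 0.0
grip_force: 5.2
```

Request:
jog_arm(rows=[[[0,0,1],[0,0,0]],[[0,0,2],[0,0,0]],[[0,0,2],[0,0,0]]])

```text
time: 14.3
tool_pos: [574.8, -159.9, 164.8]
tcp_rot: [180.0, -0.1, 8.0]
ft_force: [-6.4, 1.1, 15.0]
finger_gap: 0.3
grip_force: 7.8
```

Request:
jog_arm(rows=[[[0,0,1],[0,0,0]],[[0,0,2],[0,0,0]],[[0,0,2],[0,0,0]]])

```text
time: 14.6
tool_pos: [574.8, -159.9, 162.3]
tcp_rot: [180.0, -0.1, 8.0]
ft_force: [-3.7, 0.7, 9.9]
finger_gap: -0.0
grip_force: 5.7
```

Request:
jog_arm(rows=[[[0,0,1],[0,0,0]],[[0,0,2],[0,0,0]],[[0,0,2],[0,0,0]]])

```text
time: 14.9
tool_pos: [574.7, -159.9, 159.1]
tcp_rot: [180.0, -0.0, 8.0]
ft_force: [-0.6, 0.5, 4.7]
finger_gap: -0.3
grip_force: 2.4
```

Request:
jog_arm(rows=[[[0,0,1],[0,0,0]],[[0,0,2],[0,0,0]],[[0,0,3],[0,0,0]],[[0,0,3],[0,0,0]]])

```text
time: 15.3
tool_pos: [574.7, -159.9, 155.3]
tcp_rot: [180.0, -0.0, 8.0]
ft_force: [0.4, -0.1, 2.1]
finger_gap: -0.2
grip_force: 1.3
```

Request:
jog_arm(rows=[[[0,0,1],[0,0,0]],[[0,0,2],[0,0,0]],[[0,0,2],[0,0,0]]])

```text
time: 15.6
tool_pos: [574.7, -159.9, 154.3]
tcp_rot: [180.0, -0.0, 8.0]
ft_force: [-1.2, 0.5, 7.3]
finger_gap: 0.0
grip_force: 4.0
```

Request:
jog_arm(rows=[[[0,0,1],[0,0,0]],[[0,0,1.5],[0,0,0]],[[0,0,1.5],[0,0,0]]])

```text
time: 15.9
tool_pos: [574.8, -159.9, 154.2]
tcp_rot: [180.0, -0.1, 8.0]
ft_force: [-6.2, 2.2, 17.1]
finger_gap: -0.3
grip_force: 8.2
```

The force rose to 15 N, dropped to 2 N, and the cover is now on a hard stop 12 mm lower, so it is seated. I'll press it more firmly.

Request:
jog_arm(rows=[[[0,0,0.7],[0,0,0]],[[0,0,1.5],[0,0,0]],[[0,0,1.5],[0,0,0]],[[0,0,1.5],[0,0,0]],[[0,0,1.5],[0,0,0]]])

```text
time: 16.4
tool_pos: [574.9, -160.0, 154.1]
tcp_rot: [179.9, -0.1, 8.0]
ft_force: [-11.0, 3.8, 24.8]
finger_gap: -0.5
grip_force: 12.4
```

```bash
python3 - <<'E'
from h import *
for i in range(3):
    p,d=r.snapshot('side');s=r.sense();print(s['tool_pos'].round(1),s['ft_force'].round(1))
p=p[180:280,230:320];cv2.imwrite('pics/c8.png',cv2.resize(p,None,fx=6,fy=6,interpolation=cv2.INTER_CUBIC))
E
```

```text
[ 574.9 -159.9  154.1] [-10.8   2.4  25.6]
[ 574.9 -159.9  154.1] [-11.4   3.2  23.4]
[ 574.9 -159.9  154.1] [-10.1   3.6  24.8]
```

```bash
python3 -c "
from bench import r
print(r.hand_in())"
```

```text
the job is handed in; nothing more can be done
None
```

I slid the carrier in until the ring mark was centred under the foot to within about 0.5 mm. I then pressed the cover home: the force rose to 15 N, fell to 2 N, and the cover stopped hard 12 mm lower. I handed in with the plunger still holding it at about 25 N; I did not view a picture after the snap, so the seating rests on force and travel readings.

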